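# Free the jammed base lock and park the slit lamp

## Task

The slit lamp is locked forward at the chin rest and its base lock knob (the large fluted black knob on the carriage's upper block) is jammed: break it loose anticlockwise and back it off about a quarter turn. Then draw the whole carriage gently back, without banging it, until it rests against the rubber rear stop, and turn the lock knob firmly tight again there. Let go and leave everything else where it is.

Things in the scene. Friction and masses are not known exactly. Their poses are not given: they have to be found in the camera images.
- slit_lamp: Fixed stand of a slit lamp (eye-examination microscope): white slide top 360 x 630 x 22 mm on the table, chin rest with two tall posts at its far -y end. Origin on the table surface. Its y points to the operator's end and is the direction in which the carriage is drawn back; x is level across it; z up. It does not move in a run.
- carriage (a joint): Travel of the carriage along the stand's y, m: 0 = fully forward, growing as it is drawn back. White carriage, about 7 kg, 170 mm wide, 320 mm long, with joystick, column, lamp tower and a microscope swung aside to +x. Unlocked it rolls with 3 to 5 N and ends against the rear stop; locked, it resists some 30 N and must not be dragged.
- lock_knob (a joint): Turn of the base lock knob, rad, growing anticlockwise from above (loosening). About 0 at the start, jammed: 0.4 to 0.8 N m breaks it loose. After 0.4 to 0.6 rad the brake is off, then it turns freely (0.15 N m) to 2.2 rad. It does not lift. Clockwise it bites again ever harder: 0.6 to 0.8 N m locks it well at the rear stop (knob at about -0.3 to -0.6).
- lock_top (a point): Centre of the top face of the lock knob: black, fluted, round, 42 mm diameter, 26 mm tall, vertical axis, white index line on top. It stands on a 28 mm steel collar 10 mm tall, so its top is 36 mm above the carriage's flat white upper block. It is on the robot's side of the carriage, 157 mm from the column (74 mm wide, then taller parts).
- lock_seat (a point): Point on the knob's axis at the top of the carriage's upper block, 36 mm below lock_top. The lower lamp dial (38 mm wide, 14 mm tall) on the same block, 97 mm off, is not the lock. The joystick, 117 mm off towards the operator, rises 16 mm above the knob's top.
- carriage_back (a point): Point on the carriage's flat rear face that meets the buffer, 26 mm above the slide top; moves with the carriage.
- stop_face (a point): Centre of the face of the rear stop's rubber buffer, uncompressed (18 mm round, at the operator's end), 26 mm above the slide top. The carriage is home when carriage_back meets it. The buffer is springy, 10 N per mm: feel for it, 3 to 10 N is plenty.
- rear_stop: The rear stop: steel bracket 50 mm wide, 40 mm tall, with the rubber buffer. Origin on the slide top below the buffer's face.
- brake_cam: Two-lobed cam at the foot of the lock knob's shaft, hidden under the carriage on the knob's axis, 115 mm below the knob's top; it turns with the knob and spreads the two brake bars. Origin on the axis.
- brake_bar_near: The nearer of two sprung steel brake bars (8 x 300 x 12 mm) that form a channel along the slide top under the carriage; its rear end shows behind the carriage. The channel widens slightly towards the operator's end, so at the rear stop the knob must go 0.2 to 0.6 rad further clockwise than at the start to be as tight: go by torque, not by angle.
- drop_bottle: White eye-drop bottle, 28 mm across, 65 mm tall, standing on the slide top. Origin at the centre of its underside. Bystander.
- prism_case: Flat black case 36 x 62 x 20 mm on the slide top. Origin at the centre of its underside. Bystander.
- penlight: Steel penlight 125 mm long, 13 mm thick, lying on the slide top on the robot's side. Origin at the centre of its underside. Bystander.
- fundus_lens: Black-rimmed hand lens, 42 mm across, 13 mm tall, on the slide top. Origin at the centre of its underside. Bystander.
- wipes_pack: Pack of wipes 110 x 200 x 57 mm on the table. Origin at the centre of its underside. Bystander.
- occluder: Black eye paddle 175 mm long, 5 mm thick, on the table. Origin at the centre of its underside. Bystander.
- gel_bottle: Bottle of hand gel, 60 mm across, 150 mm tall, on the table. Origin at the centre of its underside. Bystander.

How it is judged:
By the outcome, as a careful person would: the job done as asked, in the order asked, and still so for the second after the job is handed in, with the robot touching nothing.
It also fails if it takes over 54 s, if anything falls off the work surface, if the arm or the gripper's body presses on something with over 40 N, if the wrist force passes 120 N, or if a joint passes its speed limit or range.

## Robot

A 6-joint arm with a two-finger parallel gripper is mounted at the origin on the work surface. World frame = base frame: x ahead of the robot, y to its left, z up, the work surface at z = 0. Lengths are in m, angles in rad, forces in N, time in s.
With the tool pointing down it reaches from about 0.25 to 0.725 m from the base axis. Payload 4 kg.
Tool frame: the origin (TCP) lies on the centre line of the jaws, within the pads' length; the fingertips stand 22 mm ahead of it and the grasp point (between the pads) lies 3 mm ahead of it; z points along the fingers, y is the line along which they close (so a half turn about z gives the same grasp; the last joint's range is limited). The gripper opens to 85 mm and grips with 20 to 120 N. Pads are 22 mm wide; open, the fingers measure 114 mm over their backs; the gripper's body (76 mm by 85 mm) begins 54 mm behind the grasp point. The pads swing forward as they close: fully open they stand 13 mm farther back than shut.
Start: joints at [-1.16, 0.241, 0.005, 1.335, 0, 1.571], TCP at [0.2, -0.458, 0.253] pointing down, gripper open.
Joint ranges: [-2.72, 2.72], [-1.05, 1.87], [-1.09, 1.28], [-1.99, 2.15], [-1.42, 1.44], [-3.14, 3.14]. Speed limits (rad/s): [2.79, 2.79, 3.14, 3.14, 3.14, 3.14].

## Interface

Orientations are given as a unit quaternion [x, y, z, w].
In Python, from workcell import bot gives the robot as it stands.
- The arm moves only by the shell command python3 -m inch 'ROWS'. ROWS is JSON, one flat list of numbers, 7 for each row, row after row: the shift along the world's x, y, z in mm, then the turn, a rotation vector about the world's x, y, z in rad, then the opening in per cent of the stroke, from 0 (shut) to 100 (fully open). A call has 1 to 8 rows; each row is the pose to reach, as a shift and turn from the pose commanded when the call began; what a row does not reach only later rows make up. A row lasts 1/12 s, in which the tool goes at most 41.7 mm and 7.16 degrees, less where a joint would pass 70% of its speed; a pose out of reach is approached as far as the arm can. A call with a gripper value outside its range is refused whole. The fingers move at their own pace and stop on an object; the grip force is fixed at half the most. Time passes only in rows, so rows that repeat a pose let the fingers close. It gives the time, the measured TCP pose, the force, the opening and the grip force at its end, in the units of the state.
- bot.get_obs(): the state, without advancing time (a new reading comes with each control period).
- bot.camera(name): name is "scene" or "top"; returns the picture (420x560x3 uint8, blue, green, red); there is no depth.
- bot.camera_info(name): a dict with "intrinsics" (3x3 intrinsics, pixels), "camera_from_world" (4x4, takes a point from world to camera coordinates). Camera axes: x right, y down, z forward; pixel columns grow to the right and rows downward; lengths in m; the calibration is good to about 2 mm. A picture is of the moment at which its call begins. camera_info takes no time and is no camera call.
- bot.job_done(): hands the job in; it is judged then, once.
Trained networks look in the newest picture that a camera, given by its name, has taken for a name from the list of things; names that differ only in an ending like _2 or _b are one class to them, and where a whole thing is asked for, a point or a joint stands for the part that bears it (a point fixed in the world has none). Each returns a list of dicts, best first, with "confidence" (0 to 1); they miss things now and then, are a little off and sometimes report something else, mostly with a low value. They report only what shows in the picture. A call takes as long as a camera call.
- bot.silhouettes(camera, target): "mask" (420x560 bool, what is visible of it) and "uv" ([column, row] in pixels, amid what is visible of it).
- bot.spot_point(camera, target): "uv" ([column, row] in pixels: a listed point, or the origin of a listed thing).
The state is a dict: "clock": time; "joint_pos": joint angles; "joint_vel": joint speeds; "tau": joint torques, N m; "eef_pos": TCP position; "tool_rot": TCP orientation; "ft_force": force on the tool from outside, world axes, zero at the start; "ft_torque": the same for the moment, N m; "grip_width": finger opening in m; "grasp_force": force on a finger pad.
Only numpy, scipy, OpenCV 4.12 (cv2) and the standard library are available. Lean on these libraries where they do the work, as an engineer would, in place of code of your own. Each camera call takes 0.05 s, during which the arm holds its last target. There are 200 camera calls.

## Working session

There is one attempt and no reset: what is moved stays moved. The work goes in short steps, Python scripts to look and compute and a shell command to move; the robot and the scene stay as the last step left them, time stands still between calls to the robot, and variables do not carry over. Pictures are saved under pics/ and viewed, at most 10 in all, crops included, and the job is handed in when it is done.

```bash
ls; mkdir -p pics
cat > h.py <<'E'
import numpy as np, cv2
from workcell import bot
def cam(n):
    i=bot.camera_info(n); return np.array(i["intrinsics"]),np.array(i["camera_from_world"])
def ray(n,uv):
    K,T=cam(n); d=T[:3,:3].T@np.linalg.solve(K,[uv[0],uv[1],1]); o=-T[:3,:3].T@T[:3,3]; return o,d/np.linalg.norm(d)
def atz(n,uv,z):
    o,d=ray(n,uv); return o+d*(z-o[2])/d[2]
def tri(uvs):
    A=np.zeros((3,3));b=np.zeros(3);L=[ray(n,u) for n,u in uvs.items()]
    for o,d in L:
        P=np.eye(3)-np.outer(d,d);A+=P;b+=P@o
    p=np.linalg.solve(A,b); return p,[np.linalg.norm((np.eye(3)-np.outer(d,d))@(p-o)) for o,d in L]
def proj(n,p):
    K,T=cam(n); q=K@(T[:3,:3]@p+T[:3,3]); return q[:2]/q[2]
E
python3 - <<'E'
from h import *
for n in("scene","top"):
    cv2.imwrite(f"pics/{n}0.png",bot.camera(n))
    K,T=cam(n);print(n,-T[:3,:3].T@T[:3,3],K[0,0])
S={}
for t in("lock_top","lock_seat","carriage_back","stop_face","slit_lamp","rear_stop","drop_bottle","prism_case","penlight","fundus_lens"):
    u={}
    for n in("scene","top"):
        r=bot.spot_point(n,t)
        print(t,n,[(np.round(a["uv"],1).tolist(),round(a["confidence"],2)) for a in r[:2]])
        if r:u[n]=r[0]["uv"]
    if len(u)==2:
        p,e=tri(u);print("   ",p.round(4),np.round(e,4))
o=bot.get_obs();print(o["clock"],o["eef_pos"],o["tool_rot"],o["ft_force"],o["grip_width"])
E
```

```text
pics
scene [1.40084316 0.30835472 1.18871951] 444.7515775550787
top [ 0.45661821 -0.05479689  1.41823243] 414.1276775167552
lock_top scene [([300.7, 188.8], 0.57)]
lock_top top [([263.5, 234.9], 0.45)]
    [ 0.5026 -0.0215  0.1379] [0.0003 0.0003]
lock_seat scene [([299.7, 190.6], 0.82), ([328.5, 191.7], 0.72)]
lock_seat top [([268.3, 240.8], 0.86)]
    [ 0.4846 -0.034   0.1056] [0.0022 0.0022]
carriage_back scene [([323.2, 230.1], 0.75)]
carriage_back top [([235.4, 211.2], 0.94)]
    [0.5788 0.0804 0.0657] [0.0064 0.0064]
stop_face scene [([339.2, 243.0], 0.74)]
stop_face top [([230.2, 174.7], 0.66), ([220.3, 209.6], 0.59)]
    [0.676  0.1234 0.1504] [0.0392 0.0392]
slit_lamp scene [([284.1, 218.4], 0.88)]
slit_lamp top [([281.4, 225.9], 0.8), ([131.1, 199.0], 0.23)]
    [ 0.537  -0.0721  0.0014] [0.0066 0.0066]
rear_stop scene [([334.5, 243.7], 0.71)]
rear_stop top [([218.8, 212.8], 0.53)]
    [0.5794 0.1319 0.021 ] [0.0027 0.0027]
drop_bottle scene [([317.3, 271.7], 0.64), ([338.0, 240.2], 0.32)]
drop_bottle top [([217.0, 211.2], 0.62), ([130.6, 199.3], 0.61)]
    [ 0.6089  0.126  -0.1041] [0.0349 0.0349]
prism_case scene [([291.3, 261.1], 0.84)]
prism_case top [([252.9, 184.1], 0.7)]
    [ 0.6825  0.0227 -0.0011] [0.0002 0.0002]
penlight scene [([326.4, 193.3], 0.71)]
penlight top [([246.7, 262.9], 0.58)]
    [0.4121 0.0365 0.0486] [0.0026 0.0026]
fundus_lens scene [([358.6, 210.4], 0.61)]
fundus_lens top [([212.4, 260.4], 0.6)]
    [0.4169 0.1551 0.0182] [0.0042 0.0042]
1.1 [ 0.19966346 -0.45840969  0.25331079] [ 9.78982119e-01  2.03946100e-01 -5.56292908e-06  3.32066832e-06] [ 0.14616529 -0.28093837 -0.54190388] 0.08497622494550196
```

Run:
```python
import cv2
a=cv2.imread("pics/scene0.png")[110:320,200:440];cv2.imwrite("pics/s1.png",cv2.resize(a,None,fx=2.8,fy=2.8,interpolation=2))
a=cv2.imread("pics/top0.png")[130:320,160:400];cv2.imwrite("pics/t1.png",cv2.resize(a,None,fx=3,fy=3,interpolation=2))
```

```text
(no output)
```

View pics/s1.png

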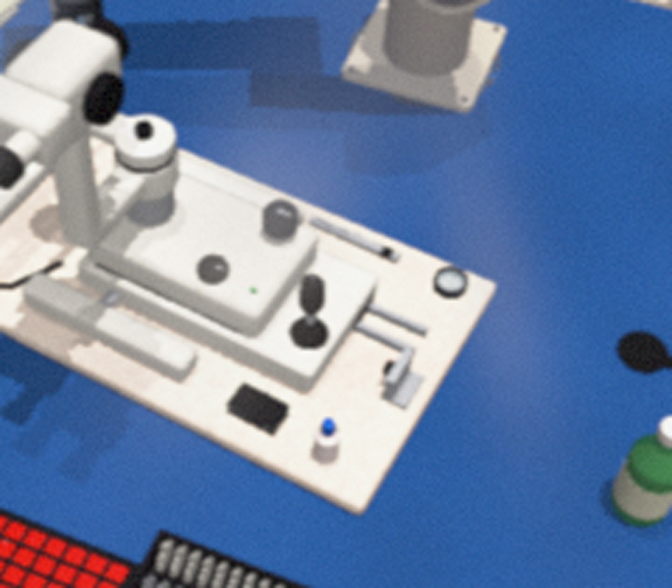

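View pics/t1.png

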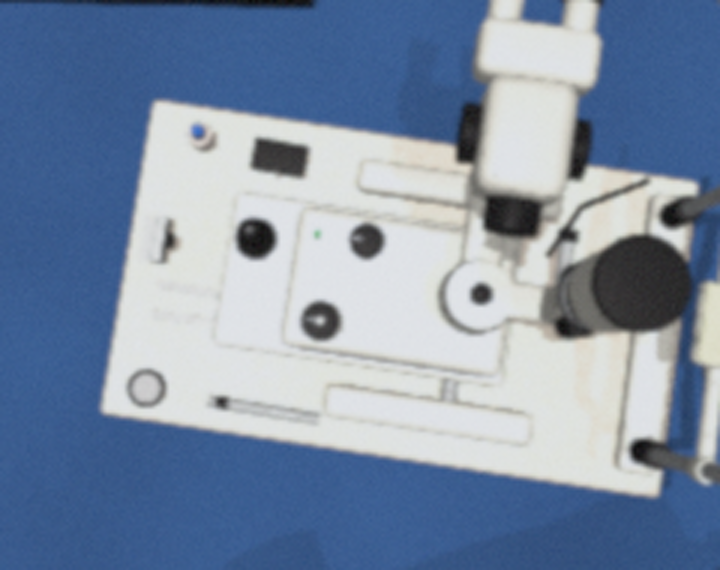

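The scene crop shows the knob at about (300, 187) and, in the top view, at about (267, 237) with its index line. The lamp dial is at (282, 210), the joystick at (245, 209) and the buffer at about (217, 210) in the top view.

Run:
```python
from h import *
c=[(153,100),(103,412),(658,495),(698,183)]
P=[atz("top",(160+u/3,130+v/3),.022) for u,v in c]
for p in P:print(p.round(4))
yd=(P[0]-P[3])+(P[1]-P[2]);yd/=np.linalg.norm(yd);print("ydir",yd, "yaw",np.degrees(np.arctan2(-yd[0],yd[1])),"sizes",[np.linalg.norm(P[i]-P[(i+1)%4]).round(3) for i in range(4)],"ctr",np.mean(P,0))
K={}
for n in("scene","top"):
    bot.camera(n)
    for t in("lock_top","lock_knob"):
      r=bot.silhouettes(n,t)
      for a in r[:2]:
        ys,xs=np.nonzero(a["mask"]);print(n,t,round(a["confidence"],2),np.round(a["uv"],1),xs.min(),xs.max(),ys.min(),ys.max(),len(xs))
g=cv2.cvtColor(bot.camera("top"),6)[225:250,255:280];
m=(g<110).astype(np.uint8);_,l,s,cc=cv2.connectedComponentsWithStats(m);print(s,cc+[255,225])
for z in(.12,.135,.15):print(z,atz("top",(266.7,236.7),z),proj("scene",atz("top",(266.7,236.7),z)))
```

```text
[0.7476 0.1665 0.022 ]
[0.3943 0.2098 0.022 ]
[ 0.3141 -0.4082  0.022 ]
[ 0.6646 -0.4557  0.022 ]
ydir [0.13042652 0.99145798 0.        ] yaw -7.4942399502090975 sizes [np.float64(0.356), np.float64(0.623), np.float64(0.354), np.float64(0.628)] ctr [ 0.530155   -0.12189801  0.022     ]
scene lock_knob 0.46 [300.6 186.9] 293 305 182 195 146
top lock_knob 0.72 [267.  237.4] 260 273 230 243 159
[[  0   0  25  25 526]
 [  6   6  12  12  99]] [[267.07224335 237.08935361]
 [266.61616162 236.52525253]]
0.12 [ 0.49770761 -0.03095372  0.12      ] [298.48305702 190.64884736]
0.135 [ 0.49723286 -0.03122921  0.135     ] [298.56849176 187.3882768 ]
0.15 [ 0.4967581 -0.0315047  0.15     ] [298.65527393 184.07628268]
```

```bash
python3 -m inch '[8,30,0,0,0,0.06,100,18,70,0,0,0,0.15,100,29,110,0,0,0,0.25,100,40,150,0,0,0,0.35,100,51,190,0,0,0,0.45,100,62,230,0,0,0,0.55,100,73,270,0,0,0,0.65,100,82,305,0,0,0,0.75,100]'; python3 -c "
from h import *
o=bot.get_obs();print(o['clock'],o['joint_pos'],o['eef_pos'],o['tool_rot'],o['ft_force'],o['ft_torque'])"
```

```text
clock: 2.12
eef_pos: [0.2816, -0.1513, 0.2535]
tool_rot: [0.835, 0.55, 0.0, 0.0]
ft_force: [1.9, 0.4, -0.4]
grip_width: 0.0852
grasp_force: 0.0
2.1167 [-4.93507711e-01 -1.23525487e-01 -3.85924125e-01  1.30741398e+00
  4.46664129e-04  1.48260161e+00] [ 0.28158921 -0.1513247   0.25353933] [8.34956828e-01 5.50315185e-01 4.30023592e-04 3.26921640e-04] [ 1.91152031  0.44892838 -0.42657965] [ 0.01632505 -0.07252732 -0.0411272 ]
```

```bash
python3 -m inch '[10,30,0,0,0,0.05,100,30,65,0,0,0,0.1,100,60,92,0,0,0,0.16,100,95,110,0,0,0,0.22,100,134,118,0,0,0,0.28,100,173,120,-5,0,0,0.33,100,205,120,-12,0,0,0.35,100,216,120,-25,0,0,0.35,100]'
python3 - <<'E'
from h import *
for n in("scene","top"):
    a=bot.camera(n);cv2.imwrite(f"pics/{n}2.png",a)
    print(n,proj(n,bot.get_obs()['eef_pos']+[0,0,-.022]),proj(n,np.array([.4972,-.0313,.143])))
a=np.hstack([cv2.imread("pics/scene2.png")[130:240,240:370],cv2.imread("pics/top2.png")[180:290,200:330]]);cv2.imwrite("pics/c2.png",cv2.resize(a,None,fx=3,fy=3,interpolation=2))
o=bot.get_obs();print(o['clock'],o['joint_pos'],o['eef_pos'],o['ft_force'])
E
```

```text
clock: 2.78
eef_pos: [0.5029, -0.0327, 0.2287]
tool_rot: [0.727, 0.687, 0.002, 0.002]
ft_force: [-0.3, 1.3, 0.1]
grip_width: 0.0855
grasp_force: 0.0
scene [298.11122905 173.18934344] [298.61077918 185.68193905]
top [266.9035154  235.54983519] [266.67675877 236.62773054]
2.8833 [-6.61478674e-02  2.56343105e-01 -4.69453816e-02  1.27136426e+00
  1.12581680e-05  1.56381976e+00] [ 0.49843003 -0.03301508  0.22572286] [-0.53442732  0.19287377 -0.21512356]
```

View pics/c2.png

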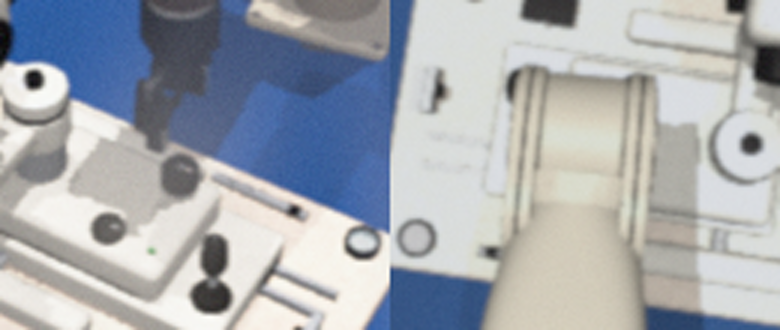

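Run:
```python
from h import *
e=bot.get_obs()['eef_pos']
for dx in(-.0425,-.057,.0425,.057):
  for dz in(-.022,-.009): print(dx,dz,proj("scene",e+[dx,0,dz]))
a=cv2.imread("pics/scene2.png")[120:200,265:335];cv2.imwrite("pics/c3.png",cv2.resize(a,None,fx=7,fy=7,interpolation=2))
```

```text
-0.0425 -0.022 [303.49432432 163.53367148]
-0.0425 -0.009 [303.62775322 160.54798722]
-0.057 -0.022 [305.18764702 160.56567   ]
-0.057 -0.009 [305.33235716 157.5769457 ]
0.0425 -0.022 [293.1389115  181.68430548]
0.0425 -0.009 [293.20013202 178.72282229]
0.057 -0.022 [291.29556366 184.9152662 ]
0.057 -0.009 [291.34335021 181.9591024 ]
```

View pics/c3.png

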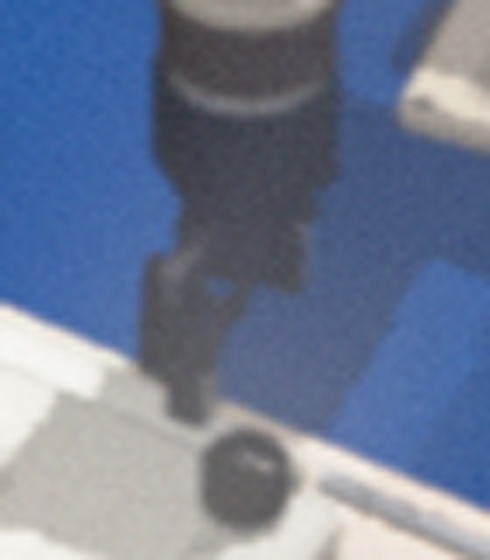

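Run:
```python
from h import *
from scipy.optimize import least_squares
t=np.linspace(0,6.28,60)
def ext(n,p):
    q=np.array([proj(n,p+[.021*np.cos(a),.021*np.sin(a),h]) for a in t for h in(0,-.026)])
    return np.r_[q.min(0),q.max(0)]
S=np.array([293.6,181.4,306.4,195.7])
g=cv2.cvtColor(cv2.imread("pics/top0.png"),6);s=cv2.cvtColor(cv2.imread("pics/scene0.png"),6)
print(g[237,256:278],g[226:248,267]);print(s[188,288:312],s[178:202,300])
T=np.array([259.7,229.7,273.5,243.5])
f=lambda p:np.r_[ext("scene",p)-S,ext("top",p)-T]
r=least_squares(f,[.497,-.03,.143]);print(r.x,r.fun.round(2))
for nm,k in(("scene",S),("top",T)):
  rr=least_squares(lambda q:ext(nm,np.array([q[0],q[1],r.x[2]]))-k,[.497,-.03]);print(nm,rr.x,rr.fun.round(2))
```

```text
[223 225 222 203 150  95  80  93 115 154 184 165 107  68  61  56  84 140
 197 223 227 226] [227 226 225 210 149  83  58  63  78 128 173 165 112  73  66  65  86 146
 212 210 183 183]
[231 231 233 235 230 194 129 107 107 109 109 104 107 105 109 105 102 102
 132 156 185 211 204 189] [173 222 213 157 112 109 139 172 140 108 107 109 107 105 103 104 107 128
 157 190 224 235 237 237]Traceback (most recent call last):
  File "<stdin>", line 12, in <module>
    return func(*args, **kwargs)
    result = trf(vector_fun.fun, vector_fun.jac, x0, f0, J0, lb, ub, ftol, xtol,
                 gtol, max_nfev, x_scale, loss_function, tr_solver,
                 tr_options.copy(), verbose, callback=callback_wrapped)
    return trf_no_bounds(
        fun, jac, x0, f0, J0, ftol, xtol, gtol, max_nfev, x_scale,
        loss_function, tr_solver, tr_options, verbose, callback=callback)
    f_new = fun(x_new)
    self._update_fun()
    ~~~~~~~~~~~~~~~~^^
    self.f = self.fun_wrapped(xp_copy(self.x))
             ~~~~~~~~~~~~~~~~^^^^^^^^^^^^^^^^^
    return np.atleast_1d(self.fun(x))
                         ~~~~~~~~^^^
    return self.f(x, *self.args, **self.kwargs)
           ~~~~~~^^^^^^^^^^^^^^^^^^^^^^^^^^^^^^
  File "<stdin>", line 11, in <lambda>
  File "<stdin>", line 5, in ext
  File "h.py", line 15, in proj
    K,T=cam(n); q=K@(T[:3,:3]@p+T[:3,3]); return q[:2]/q[2]
        ~~~^^^
  File "h.py", line 4, in cam
    i=bot.camera_info(n); return np.array(i["intrinsics"]),np.array(i["camera_from_world"])
ValueError: time passes only in moves, steps and waits
```

```bash
python3 - <<'E'
s=open("h.py").read().replace("def cam(n):","from functools import lru_cache\n@lru_cache\ndef cam(n):");open("h.py","w").write(s)
E
python3 - <<'E'
from h import *
from scipy.optimize import least_squares
t=np.linspace(0,6.28,60)
def ext(n,p):
    q=np.array([proj(n,p+np.array([.021*np.cos(a),.021*np.sin(a),h])) for a in t for h in(0,-.026)])
    return np.r_[q.min(0),q.max(0)]
S=np.array([293.7,181.1,306.8,195.9]);T=np.array([259.9,229.9,273.2,243.1])
r=least_squares(lambda p:np.r_[ext("scene",p)-S,ext("top",p)-T],[.497,-.03,.143]);print(r.x,r.fun.round(2))
for z in(.135,.14,.145,.15):
  rr=least_squares(lambda q:ext("scene",np.r_[q,z])-S,[.497,-.03]);print(z,rr.x,rr.fun.round(2), least_squares(lambda q:ext("top",np.r_[q,z])-T,[.497,-.03]).x)
E
```

```text
[ 0.49685472 -0.02855247  0.143599  ] [-0.94 -0.16 -0.76  0.15 -0.96 -0.02 -0.57  0.6 ]
0.135 [ 0.48843749 -0.02875317] [-0.04 -0.1   0.04  0.1 ] [ 0.49807469 -0.03074654]
0.14 [ 0.49271025 -0.02717703] [-0.07 -0.14  0.07  0.13] [ 0.49791297 -0.03084195]
0.145 [ 0.49698297 -0.02560093] [-0.1  -0.17  0.1   0.17] [ 0.49775124 -0.03093738]
0.15 [ 0.50125566 -0.02402485] [-0.14 -0.21  0.13  0.2 ] [ 0.4975895  -0.03103282]
```

```bash
python3 -m inch '[-1,4,-10,0,0,0,100,-1,4,-25,0,0,0,100,-1,4,-40,0,0,0,100,-1,4,-55,0,0,0,100,-1,4,-68,0,0,0,100,-1,4,-78,0,0,0,100,-1,4,-86,0,0,0,100,-1,4,-86,0,0,0,100]' && python3 -m inch '[0,0,0,0,0,0,70,0,0,0,0,0,0,60,0,0,0,0,0,0,52,0,0,0,0,0,0,46,0,0,0,0,0,0,40,0,0,0,0,0,0,35,0,0,0,0,0,0,30,0,0,0,0,0,0,30]'; python3 -c "
from h import *
o=bot.get_obs();print(o['joint_pos'],o['eef_pos'],o['ft_force'],o['ft_torque'])"
```

```text
clock: 3.55
eef_pos: [0.4952, -0.0294, 0.1412]
tool_rot: [0.728, 0.685, -0.001, -0.001]
ft_force: [-0.5, -0.8, -0.6]
grip_width: 0.0855
grasp_force: 0.0
clock: 4.22
eef_pos: [0.4962, -0.0294, 0.1434]
tool_rot: [0.728, 0.686, -0.0, -0.0]
ft_force: [-3.4, -0.5, 5.7]
grip_width: 0.0402
grasp_force: 60.3
[-5.91113230e-02  3.12176244e-01 -1.97016221e-01  1.06175054e+00
 -7.65229998e-05  1.57167797e+00] [ 0.49622794 -0.02938848  0.14344599] [-3.40074148 -0.46469586  5.67152911] [5.06645220e-02 7.94424976e-01 1.70447915e-04]
```

```bash
cat > o.py <<'E'
from h import *
o=bot.get_obs();x,y,z,w=o['tool_rot']
print('q6',o['joint_pos'][5].round(3),'yaw',round(float(2*np.arctan2(y,x)),3),o['eef_pos'].round(4),o['ft_force'].round(1),o['ft_torque'].round(3),'tau6',round(float(o['tau'][5]),3))
E
python3 o.py; python3 -m inch '[-1,0,2,0,0,0,30,-1,0,2,0,0,0.05,30,-1,0,2,0,0,0.1,30,-1,0,2,0,0,0.15,30,-1,0,2,0,0,0.2,30,-1,0,2,0,0,0.25,30,-1,0,2,0,0,0.3,30]'; python3 o.py
```

```text
q6 1.572 yaw 1.511 [ 0.4962 -0.0294  0.1434] [-3.4 -0.5  5.7] [0.051 0.794 0.   ] tau6 0.002
clock: 4.8
eef_pos: [0.4963, -0.0294, 0.1436]
tool_rot: [0.617, 0.787, 0.0, 0.0]
ft_force: [2.9, 0.7, -7.8]
grip_width: 0.0401
grasp_force: 65.1
q6 1.27 yaw 1.813 [ 0.4963 -0.0294  0.1436] [ 2.9  0.7 -7.8] [ 0.005 -0.74  -0.198] tau6 0.303
```

```bash
python3 -m inch '[0,0,-1,0,0,0.05,30,0,0,-1,0,0,0.1,30,0,0,-1,0,0,0.15,30,0,0,-1,0,0,0.2,30]'; python3 o.py; python3 -m inch '[0,0,0,0,0,0.08,30,0,0,0,0,0,0.16,30,0,0,0,0,0,0.25,30,0,0,0,0,0,0.34,30,0,0,0,0,0,0.43,30,0,0,0,0,0,0.52,30,0,0,0,0,0,0.60,30,0,0,0,0,0,0.65,30]'; python3 o.py
```

```text
clock: 5.13
eef_pos: [0.4965, -0.0293, 0.1435]
tool_rot: [0.535, 0.845, 0.0, 0.001]
ft_force: [0.9, 0.9, -2.4]
grip_width: 0.0402
grasp_force: 65.7
q6 1.07 yaw 2.013 [ 0.4965 -0.0293  0.1435] [ 0.9  0.9 -2.4] [-0.021 -0.157 -0.204] tau6 0.322
clock: 5.8
eef_pos: [0.4967, -0.0291, 0.1436]
tool_rot: [0.236, 0.972, 0.001, 0.001]
ft_force: [2.4, 1.2, -2.8]
grip_width: 0.0401
grasp_force: 65.6
q6 0.419 yaw 2.664 [ 0.4967 -0.0291  0.1436] [ 2.4  1.2 -2.8] [ 0.102 -0.373 -0.178] tau6 0.128
```

```bash
python3 -m inch '[0,0,0,0,0,0.08,30,0,0,0,0,0,0.16,30,0,0,0,0,0,0.24,30,0,0,0,0,0,0.32,30,0,0,0,0,0,0.38,30,0,0,0,0,0,0.42,30,0,0,0,0,0,0.42,30]'
python3 - <<'E'
from h import *
a=bot.camera("scene");cv2.imwrite("pics/s4.png",a)
b=bot.camera("top");cv2.imwrite("pics/t4.png",b)
B=[(n,t,r[0]["uv"],round(r[0]["confidence"],2)) for n in("scene","top") for t in("carriage_back","stop_face","rear_stop") if (r:=bot.spot_point(n,t))]
for n,t,u,c in B:print(n,t,np.round(u,1),c,atz(n,u,.022 if t=="rear_stop" else .048).round(4))
E
python3 o.py
```

```text
clock: 6.38
eef_pos: [0.4968, -0.0289, 0.1435]
tool_rot: [0.03, 1.0, 0.001, 0.001]
ft_force: [3.4, 2.4, -4.0]
grip_width: 0.0398
grasp_force: 65.6
scene carriage_back [321.2 231.3] 0.86 [0.5704 0.0787 0.048 ]
scene stop_face [338.6 240.2] 0.74 [0.5816 0.141  0.048 ]
scene rear_stop [336.9 245.1] 0.57 [0.5833 0.1384 0.022 ]
top carriage_back [235.  211.8] 0.59 [0.5805 0.0773 0.048 ]
top stop_face [221.2 209.7] 0.61 [0.5866 0.1232 0.048 ]
top rear_stop [220.1 211.9] 0.61 [0.5815 0.1301 0.022 ]
q6 0.002 yaw 3.081 [ 0.4968 -0.0291  0.1435] [ 4.6  2.1 -4.3] [ 0.418 -0.872  0.135] tau6 0.123
```

```bash
python3 -m inch '[0.2,1.5,0,0,0,0,30,0.5,4,0,0,0,0,30,1,7.5,0,0,0,0,30,1.5,11.5,0,0,0,0,30,2,15.5,0,0,0,0,30,2.5,19,0,0,0,0,30,2.9,22,0,0,0,0,30,3.2,24,0,0,0,0,30]'; python3 o.py
```

```text
clock: 7.45
eef_pos: [0.4998, -0.0064, 0.1435]
tool_rot: [0.031, 1.0, -0.001, 0.001]
ft_force: [5.2, -3.4, -4.6]
grip_width: 0.0402
grasp_force: 65.6
q6 0.051 yaw 3.079 [ 0.4998 -0.0064  0.1435] [ 5.2 -3.4 -4.6] [-0.483 -0.876  0.009] tau6 0.022
```

```bash
python3 -m inch '[0.3,2,0,0,0,0,30,0.6,4.5,0,0,0,0,30,1,7,0,0,0,0,30,1.2,9,0,0,0,0,30,1.4,11,0,0,0,0,30,1.7,13,0,0,0,0,30,1.9,14.5,0,0,0,0,30,2.1,16,0,0,0,0,30]'
python3 - <<'E'
from h import *
a=bot.camera("scene");b=bot.camera("top");cv2.imwrite("pics/s5.png",a);cv2.imwrite("pics/t5.png",b)
v=np.hstack([cv2.resize(a[190:270,290:370],None,fx=5,fy=5,interpolation=2),cv2.resize(b[170:250,195:275],None,fx=5,fy=5,interpolation=2)]);cv2.imwrite("pics/c5.png",v)
E
python3 o.py
```

```text
clock: 8.12
eef_pos: [0.5018, 0.0093, 0.1436]
tool_rot: [0.031, 1.0, -0.001, 0.001]
ft_force: [4.4, -4.1, -4.4]
grip_width: 0.0397
grasp_force: 65.6
q6 0.083 yaw 3.079 [0.5019 0.0098 0.1436] [ 5.7 -0.8 -3.7] [-0.272 -0.971  0.037] tau6 0.039
```

View pics/c5.png

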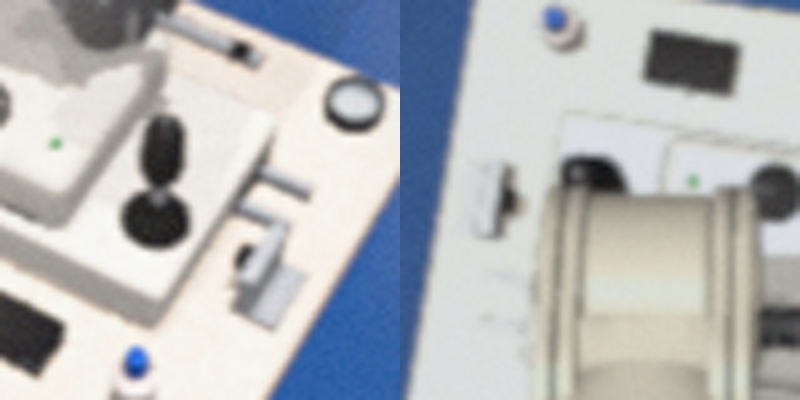

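The crop shows the carriage's rear edge at about column 227 and the buffer face at about column 218.6 in the top view, so roughly 25 mm remain.

```bash
python3 -m inch '[0.3,2,0,0,0,0,30,0.6,4.5,0,0,0,0,30,0.9,7,0,0,0,0,30,1.2,9,0,0,0,0,30,1.4,11,0,0,0,0,30,1.6,12.5,0,0,0,0,30,1.8,14,0,0,0,0,30,2,15,0,0,0,0,30]'; python3 o.py;  python3 -m inch '[0.1,1,0,0,0,0,30,0.25,2,0,0,0,0,30,0.4,3,0,0,0,0,30,0.5,4,0,0,0,0,30]'; python3 o.py
```

```text
clock: 8.88
eef_pos: [0.5038, 0.0245, 0.1435]
tool_rot: [0.031, 1.0, -0.001, 0.001]
ft_force: [3.3, -3.3, -3.0]
grip_width: 0.0402
grasp_force: 65.6
q6 0.112 yaw 3.079 [0.5038 0.0245 0.1435] [ 3.3 -3.3 -3. ] [-0.48  -0.938  0.029] tau6 0.036
clock: 9.22
eef_pos: [0.5043, 0.0283, 0.1436]
tool_rot: [0.031, 1.0, -0.001, 0.001]
ft_force: [5.2, -3.3, -4.0]
grip_width: 0.0402
grasp_force: 65.6
q6 0.12 yaw 3.079 [0.5043 0.0283 0.1436] [ 5.2 -3.3 -4. ] [-0.472 -0.983  0.081] tau6 0.072
```

Plenty of time; continue at about 12 mm/s in 4 mm steps, feeling for the stop.

```bash
python3 -m inch '[0.1,1,0,0,0,0,30,0.25,2,0,0,0,0,30,0.4,3,0,0,0,0,30,0.5,4,0,0,0,0,30]'; python3 -m inch '[0.1,1,0,0,0,0,30,0.25,2,0,0,0,0,30,0.4,2.8,0,0,0,0,30,0.4,3.4,0,0,0,0,30]'
```

```text
clock: 9.55
eef_pos: [0.5047, 0.0314, 0.1436]
tool_rot: [0.031, 1.0, -0.003, 0.001]
ft_force: [4.9, -9.7, -2.6]
grip_width: 0.0401
grasp_force: 65.8
clock: 9.88
eef_pos: [0.5048, 0.0324, 0.1436]
tool_rot: [0.032, 0.999, -0.005, 0.001]
ft_force: [3.4, -16.9, -2.7]
grip_width: 0.0402
grasp_force: 66.0
```

```bash
python3 - <<'E'
from h import *
b=bot.camera("top");a=bot.camera("scene");cv2.imwrite("pics/t6.png",b)
v=np.hstack([cv2.resize(a[190:270,290:370],None,fx=5,fy=5,interpolation=2),cv2.resize(b[170:250,195:275],None,fx=5,fy=5,interpolation=2)]);cv2.imwrite("pics/c6.png",v)
E
python3 o.py
```

```text
q6 0.134 yaw 3.077 [0.5049 0.0324 0.1435] [  4.1 -14.5  -2. ] [-2.036 -0.795  0.144] tau6 0.153
```

View pics/c6.png

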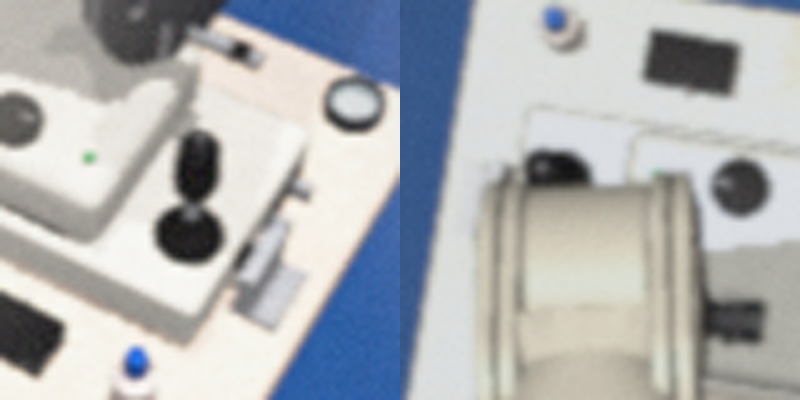

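The picture shows the carriage's rear face meeting the buffer, and −14.5 N confirms it. I'll ease off slightly and then tighten.

```bash
python3 -m inch '[-0.1,-0.8,0,0,0,0,30,-0.2,-1.5,0,0,0,-0.05,30,-0.2,-1.5,0,0,0,-0.15,30,-0.2,-1.5,0,0,0,-0.25,30,-0.2,-1.5,0,0,0,-0.35,30,-0.2,-1.5,0,0,0,-0.45,30,-0.2,-1.5,0,0,0,-0.55,30,-0.2,-1.5,0,0,0,-0.65,30]'; python3 o.py;  python3 -m inch '[0,0,0,0,0,-0.1,30,0,0,0,0,0,-0.2,30,0,0,0,0,0,-0.3,30,0,0,0,0,0,-0.4,30,0,0,0,0,0,-0.5,30,0,0,0,0,0,-0.6,30,0,0,0,0,0,-0.65,30,0,0,0,0,0,-0.65,30]'; python3 o.py
```

```text
clock: 10.65
eef_pos: [0.5047, 0.0317, 0.1435]
tool_rot: [0.352, 0.936, -0.003, 0.002]
ft_force: [4.5, -12.1, -1.9]
grip_width: 0.04
grasp_force: 65.7
q6 0.786 yaw 2.423 [0.5047 0.0317 0.1435] [  4.5 -12.1  -1.9] [-1.872 -0.925  0.171] tau6 -0.785
clock: 11.32
eef_pos: [0.5044, 0.0315, 0.1435]
tool_rot: [0.631, 0.776, -0.003, 0.003]
ft_force: [3.7, -11.3, -2.1]
grip_width: 0.0401
grasp_force: 65.8
q6 1.434 yaw 1.775 [0.5044 0.0315 0.1435] [  3.7 -11.3  -2.1] [-2.105 -0.678 -0.12 ] tau6 0.165
```

```bash
python3 -m inch '[-0.1,-1,0,0,0,-0.05,30,-0.1,-1,0,0,0,-0.1,30,-0.1,-1,0,0,0,-0.15,30,-0.1,-1,0,0,0,-0.2,30]'; python3 o.py;  python3 -m inch '[0,0,0,0,0,-0.05,30,0,0,0,0,0,-0.1,30,0,0,0,0,0,-0.15,30,0,0,0,0,0,-0.2,30]'; python3 o.py
```

```text
clock: 11.65
eef_pos: [0.5042, 0.0313, 0.1436]
tool_rot: [0.705, 0.709, -0.002, 0.003]
ft_force: [3.2, -8.3, -1.4]
grip_width: 0.04
grasp_force: 65.8
q6 1.632 yaw 1.576 [0.5042 0.0313 0.1436] [ 3.2 -8.3 -1.4] [-1.655 -0.485  0.269] tau6 -0.229
clock: 11.98
eef_pos: [0.5041, 0.0313, 0.1435]
tool_rot: [0.772, 0.635, -0.002, 0.003]
ft_force: [2.8, -10.5, -1.1]
grip_width: 0.0403
grasp_force: 65.9
q6 1.831 yaw 1.376 [0.5041 0.0313 0.1435] [  2.8 -10.5  -1.1] [-1.702 -0.315  0.527] tau6 0.02
```

```bash
python3 -m inch '[0,0,0,0,0,-0.03,30,0,0,0,0,0,-0.06,30,0,0,0,0,0,-0.08,30,0,0,0,0,0,-0.08,30]'; python3 o.py
```

```text
clock: 12.32
eef_pos: [0.504, 0.0313, 0.1435]
tool_rot: [0.797, 0.604, -0.002, 0.003]
ft_force: [3.4, -8.9, -1.6]
grip_width: 0.0398
grasp_force: 65.9
q6 1.91 yaw 1.298 [0.504  0.0313 0.1435] [ 3.4 -8.9 -1.6] [-1.679 -0.355  0.241] tau6 0.379
```

```bash
python3 -m inch '[0,0,0,0,0,-0.03,30,0,0,0,0,0,-0.06,30]'; python3 o.py;python3 -m inch '[0,0,0,0,0,-0.03,30,0,0,0,0,0,-0.06,30]'; python3 o.py
```

```text
clock: 12.48
eef_pos: [0.504, 0.0313, 0.1435]
tool_rot: [0.814, 0.58, -0.002, 0.003]
ft_force: [2.2, -8.9, -0.9]
grip_width: 0.04
grasp_force: 65.9
q6 1.97 yaw 1.238 [0.504  0.0313 0.1435] [ 2.2 -8.9 -0.9] [-1.696 -0.268  0.645] tau6 0.33
clock: 12.65
eef_pos: [0.504, 0.0313, 0.1435]
tool_rot: [0.831, 0.556, -0.002, 0.003]
ft_force: [3.0, -9.7, -0.9]
grip_width: 0.0403
grasp_force: 65.9
q6 2.03 yaw 1.178 [0.504  0.0313 0.1435] [ 3.  -9.7 -0.9] [-1.706 -0.209  0.656] tau6 0.388
```

```bash
python3 -m inch '[0,0,0,0,0,-0.03,30,0,0,0,0,0,-0.06,30]'; python3 o.py; python3 -m inch '[0,0,0,0,0,-0.03,30]'; python3 o.py
```

```text
clock: 12.82
eef_pos: [0.504, 0.0313, 0.1435]
tool_rot: [0.848, 0.53, -0.002, 0.003]
ft_force: [3.0, -9.6, -0.3]
grip_width: 0.0401
grasp_force: 65.9
q6 2.089 yaw 1.118 [0.504  0.0313 0.1435] [ 3.  -9.6 -0.3] [-1.618 -0.192  0.725] tau6 0.437
clock: 12.9
eef_pos: [0.5039, 0.0313, 0.1435]
tool_rot: [0.856, 0.518, -0.002, 0.003]
ft_force: [3.3, -9.9, -1.2]
grip_width: 0.0402
grasp_force: 65.9
q6 2.119 yaw 1.088 [0.5039 0.0313 0.1435] [ 3.3 -9.9 -1.2] [-1.64  -0.159  0.759] tau6 0.462
```

```bash
python3 -m inch '[0,-1,0,0,0,0,30,-0.5,-2,0,0,0,0,30,-0.7,-2.8,0,0,0,0,30,-0.7,-2.8,0,0,0,0,30]'; python3 o.py; python3 -m inch '[0,0,0,0,0,0,50,0,0,0,0,0,0,65,0,0,0,0,0,0,80,0,0,0,0,0,0,95,0,0,0,0,0,0,95,0,0,0,0,0,0,95,0,0,0,0,0,0,95,0,0,0,0,0,0,95]'; python3 o.py
```

```text
clock: 13.23
eef_pos: [0.5039, 0.0312, 0.1435]
tool_rot: [0.855, 0.518, 0.0, 0.001]
ft_force: [5.1, -2.1, -3.2]
grip_width: 0.0402
grasp_force: 65.6
q6 2.114 yaw 1.09 [0.5039 0.0312 0.1435] [ 5.1 -2.1 -3.2] [-0.41  -0.718  0.178] tau6 0.13
clock: 13.9
eef_pos: [0.5033, 0.0318, 0.1433]
tool_rot: [0.855, 0.519, -0.0, -0.0]
ft_force: [0.8, 0.4, -0.4]
grip_width: 0.0812
grasp_force: 0.0
q6 2.114 yaw 1.091 [0.5033 0.0318 0.1433] [ 0.8  0.4 -0.4] [0.034 0.014 0.002] tau6 0.0
```

```bash
python3 -m inch '[0,0,10,0,0,0,95,0,0,30,0,0,0,95,0,0,55,0,0,0,95,0,0,80,0,0,0,95,-20,0,100,0,0,0,95,-60,0,110,0,0,0,95,-100,0,115,0,0,0,95,-140,0,118,0,0,0,95]'; python3 -m inch '[-20,0,0,0,0,0,95,-45,0,0,0,0,0,95,-60,0,0,0,0,0,95,-65,0,0,0,0,0,95]'
python3 - <<'E'
from h import *
b=bot.camera("top");a=bot.camera("scene")
v=np.hstack([cv2.resize(a[170:270,270:370],None,fx=4,fy=4,interpolation=2),cv2.resize(b[170:270,195:295],None,fx=4,fy=4,interpolation=2)]);cv2.imwrite("pics/c7.png",v)
E
python3 o.py
```

```text
clock: 14.57
eef_pos: [0.3625, 0.0317, 0.2628]
tool_rot: [0.855, 0.519, 0.001, 0.001]
ft_force: [0.6, 0.3, 1.2]
grip_width: 0.0811
grasp_force: 0.0
clock: 14.9
eef_pos: [0.2962, 0.0316, 0.2621]
tool_rot: [0.855, 0.519, 0.0, 0.0]
ft_force: [-0.1, -0.2, -0.3]
grip_width: 0.081
grasp_force: 0.0
q6 2.157 yaw 1.091 [0.2983 0.0317 0.2621] [-0.4  0.5  1. ] [ 0.015 -0.046  0.044] tau6 0.011
```

View pics/c7.png

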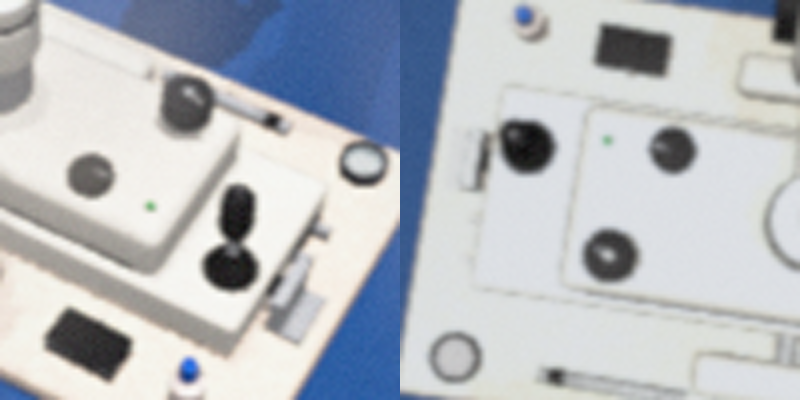

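The carriage rests against the buffer at about (487, 155) in the crop. The knob's index line at (603, 250) is turned clockwise of where it started, the bystanders are in place, and the robot is clear.

```bash
python3 -c "
from workcell import bot
print(bot.job_done())"
```

```text
the job is handed in; nothing more can be done
None
```

The job is handed in: I loosened the lock knob about a quarter turn, drew the carriage gently back until it rested on the rubber stop (wrist force peaked near 17 N, over the suggested 3 to 10 N, then eased), and retightened it to about 0.76 N m with the arm withdrawn.

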